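Measure a circuit board's width with a straight rule and cursor

TASK

Measure the width of the green circuit board: push the aluminium rule up until its front edge lies flush against the board carrier's near edge, and slide it along that edge until its blue zero end butts against the steel stop. Then push the rule's orange cursor along until its jaw touches the right-hand side of the carrier, and leave everything like that, the rule flat on the bench and flush, without disturbing the dark board, the screwdriver or the tray.

Things in the scene. Friction and masses are not known exactly. Their poses are not given: they have to be found in the camera images.
- jig: Green circuit board in a green carrier, with a steel stop bar along its left side, all screwed to the bench. Origin: carrier's near left lower corner, on the bench; x points away from the robot, y to the left. Carrier: x 0 to 110, y 0 to -150 mm, 24 high (parts on it to z 34). Its near edge is the upright face x = 0, its right-hand side the face y = -150.
- stop_face (a point): Middle of the stop bar's face that the rule's zero end must butt against (jig frame x -20, y 0, z 11 mm); the face looks to jig -y. The stop bar fills jig x -40 to 110, y 0 to 22, z 0 to 22 mm (bolt heads to 25).
- rule: Loose aluminium rule flat on the bench before the carrier: 200 long (y), 30 wide (x), 12 mm thick, 0.25 to 0.4 kg. Origin: centre of underside. x points to its front edge (x = 15), which goes against the carrier; y to its blue zero end (y = 100). Starts 50 to 80 mm short, up to 0.2 rad askew, right of the stop. Home: origin at jig x -15, y -100 mm, same yaw.
- rule_zero (a point): Lower front corner of the rule at the blue zero end (rule frame x 15, y 100, z 0 mm).
- rule_tail (a point): Lower front corner of the rule at the other, right-hand end (rule frame x 15, y -100, z 0 mm).
- cursor (a joint): Distance (m) from the rule's zero end to the jaw's measuring face. Falls as the cursor is pushed towards the zero end; about 1 N of sliding friction, stays where left; travel 0 to 0.174. Starts at 0.165 to 0.173; 0.150 when the rule is home and the jaw touches the carrier.
- cursor_block (a point): Centre of the orange cursor block riding on the rule: 29 (rule x) by 26 (rule y) mm, z 12.5 to 40.5. The jaw's measuring face is level with its zero-side face, 13 mm from here towards the zero end. The dark steel jaw, 6 mm thick, sticks out 22 mm past the rule's front edge, z 4 to 28 mm, and starts clear to the right of the carrier.
- dark_board: Bystander: dark blue development board, 115 x 150 mm, about 27 mm tall, to the left of the stop. Origin: centre of its underside.
- screwdriver: Bystander: screwdriver 160 mm long, lying across, to the left in front of the stop and the dark board. Axis along its x.
- tray: Bystander: grey open tray 80 x 120 x 30 mm to the right of the carrier. Origin: centre of its underside.
Not all that is in view belongs to the job. There is more than one size of the rule; the one meant has the size given above. There is more than one size of the jig; the one meant has the size given above.

How it is judged:
By the outcome, as a careful person would: the job done as asked, in the order asked, and still so for the second after the job is handed in, with the robot touching nothing.
It also fails if it takes over 67 s, if anything falls off the work surface, if the arm or the gripper's body presses on something with over 40 N, if the wrist force passes 120 N, or if a joint passes its speed limit or range.

ROBOT

A 7-joint arm with a two-finger parallel gripper is mounted at the origin on the work surface. World frame = base frame: x ahead of the robot, y to its left, z up, the work surface at z = 0. Lengths are in m, angles in rad, forces in N, time in s.
With the tool pointing down it reaches from about 0.425 to 0.925 m from the base axis. Payload 6.8 kg.
Tool frame: the origin (TCP) lies on the centre line of the jaws, within the pads' length; the fingertips stand 19 mm ahead of it and the grasp point (between the pads) is the TCP (r.tip_extent is the y of the fingertips in the tool frame, in m); y points along the fingers, z is the direction in which the jaws open and shut, and the axes are right-handed (so a half turn about y gives the same grasp; the last joint's range is limited). The gripper opens to 85 mm and grips with 20 to 120 N. Pads are 22 mm wide; open, the fingers measure 114 mm over their backs; the gripper's body (76 mm by 85 mm) begins 54 mm behind the grasp point. The pads swing forward as they close: fully open they stand 13 mm farther back than shut.
Start: joints at [1.135, 0.477, 0.022, 1.555, -0.011, 1.109, -0.083], TCP at [0.217, -0.639, 0.25] pointing down, gripper open.
Joint ranges: [-2.96, 2.96], [-0.34, 2.1], [-1.41, 1.46], [0.24, 2.44], [-1.37, 4.51], [0.17, 1.92], [-2.96, 2.96]. Speed limits (rad/s): [2.39, 2.39, 3.14, 3.14, 3.14, 3.14, 3.14].

INTERFACE

Orientations are given as a rotation vector (axis times angle).
In Python, from bench import r gives the robot as it stands. The module is installed in compiled form; this text tells all that it offers.
- The arm moves only by the tool jog_arm, never from a script. Its argument "motion" is a list of rows, each a list of 3 entries, a list of its own where there are three numbers: the opening, from 0 (shut) to 1 (fully open), then the shift along the tool's x, y, z in m, then the turn, a rotation vector about the tool's x, y, z in degrees. A call has 1 to 10 rows; each row shifts and turns the commanded pose from where the row before left it, along the tool's axes as they then stand; what a row does not reach is not made up. A row lasts 1/12 s, in which the tool goes at most 41.7 mm and 7.16 degrees, less where a joint would pass 70% of its speed; a pose out of reach is approached as far as the arm can. A call with a gripper value outside its range is refused whole. The fingers move at their own pace and stop on an object; "force" is the grip in N (left out, the last holds). Time passes only in rows, so rows that do not move let the fingers close. It gives the time, the measured TCP pose, the force and the opening at its end, in the units of the state.
- r.get_obs(): the state, without advancing time (a new reading comes with each control period).
- r.grab_frame(name): name is "side" or "top" or "wrist"; returns a dict with "image" (400x640x3 uint8, red, green, blue), "range_z" (400x640 float32, m along the optical axis (not along the pixel's ray), 0 where there is no reading), "fx", "fy", "cx", "cy" (pixels), "xyz" and "orientation" of the camera in the world. Camera axes: x right, y down, z forward; pixel columns grow to the right and rows downward; lengths in m; the calibration is good to about 2 mm. A picture is of the moment at which its call begins.
- r.hand_in(): hands the job in, once; it reports no verdict.
The state is a dict: "clock": time; "joints": joint angles; "qvel": joint speeds; "tau": joint torques, N m; "tcp_pos": TCP position; "orientation": TCP orientation; "contact_force": force on the tool from outside, world axes, zero at the start; "moment": the same for the moment, N m; "grip_width": finger opening in m.
Only numpy, scipy, OpenCV 4.12 (cv2) and the standard library are available. Lean on these libraries where they do the work, as an engineer would, in place of code of your own. Each camera call takes 0.05 s, during which the arm holds its last target.

## Working session

There is one attempt and no reset: what is moved stays moved. The work goes in short steps, Python scripts to look and compute and a tool call to move; the robot and the scene stay as the last step left them, time stands still between calls to the robot, and variables do not carry over. Pictures are saved under pics/ and viewed, and the job is handed in when it is done.

Besides the shell and the picture viewer there is one more tool, called after "Call:" as name(argument=value, ...), one argument or row to a line, values as JSON. jog_arm: Moves the arm, as the interface text tells. Its arguments: {"type":"object","properties":{"motion":{"type":"array","items":{"type":"array"}},"force":{"type":"number"}},"required":["motion"]}

```bash
mkdir -p pics; cat > h.py <<'E'
from bench import r
import numpy as np, cv2
from scipy.spatial.transform import Rotation as R
def Rm(o):
    o=np.array(o,float)
    return R.from_rotvec(o).as_matrix() if o.size==3 else (o.reshape(3,3) if o.size==9 else R.from_quat(o).as_matrix())
def grab(n,fn=None):
    f=r.grab_frame(n)
    if fn: cv2.imwrite('pics/'+fn,f['image'][:,:,::-1])
    return f
def plane(f,u,v,z):
    u=np.atleast_1d(np.array(u,float));v=np.atleast_1d(np.array(v,float))
    d=np.stack([(u-f['cx'])/f['fx'],(v-f['cy'])/f['fy'],np.ones_like(u)],-1)@Rm(f['orientation']).T
    o=np.array(f['xyz']); return o+d*((z-o[2])/d[:,2])[:,None]
def cloud(f):
    v,u=np.mgrid[0:400,0:640]; z=f['range_z']
    p=np.stack([(u-f['cx'])/f['fx']*z,(v-f['cy'])/f['fy']*z,z],-1)
    return p@Rm(f['orientation']).T+np.array(f['xyz'])
E
python3 - <<'E'
from h import *
o=r.get_obs();print(o)
for n in ['top','side','wrist']:
    f=grab(n,n+'0.png');print(n,f['xyz'],f['orientation'],f['fx'],f['cx'],f['cy'])
print(r.tip_extent)
E
```

```text
{'clock': 0.0, 'joints': array([ 1.13489106,  0.47780601,  0.02236114,  1.55648374, -0.0114987 ,
        1.10928624, -0.08312271]), 'qvel': array([-0.00069361, -0.00021574,  0.00092659,  0.00071185, -0.00096292,
       -0.00122841,  0.00075669]), 'tau': array([-3.94696617e-04, -5.96439922e+01,  1.60769474e+00, -2.81193370e+01,
        1.24416518e-02,  9.30246926e-03,  2.42304890e-05]), 'tcp_pos': array([ 0.21711764, -0.63852592,  0.2493085 ]), 'orientation': array([-0.33852302,  2.04603961, -2.04231088]), 'contact_force': array([-0.38811161, -0.81706872, -0.08188922]), 'moment': array([-0.00865325, -0.01229563,  0.03496211]), 'grip_width': 0.08555456906268964}
top [0.43133135 0.10397597 1.29676797] [-2.15876021  2.16627485 -0.15479891] 516.396961791907 313.8484701419271 199.95915536727657
side [ 0.54215515 -0.70382725  0.63295185] [-2.19698156  0.04920092 -0.02107711] 371.3002099008193 324.02508213157853 200.67851127044742
wrist [ 0.27993904 -0.61847838  0.37495063] [ 2.37374593 -1.70094491 -0.22560244] 332.4564780706975 323.2327882903811 198.7915545991966
0.019
```

View pics/top0.png

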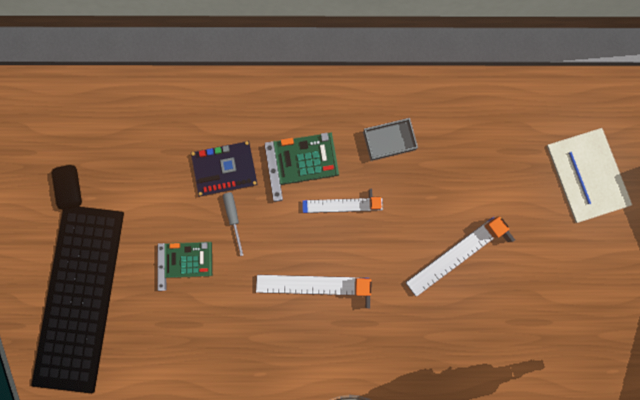

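View pics/side0.png

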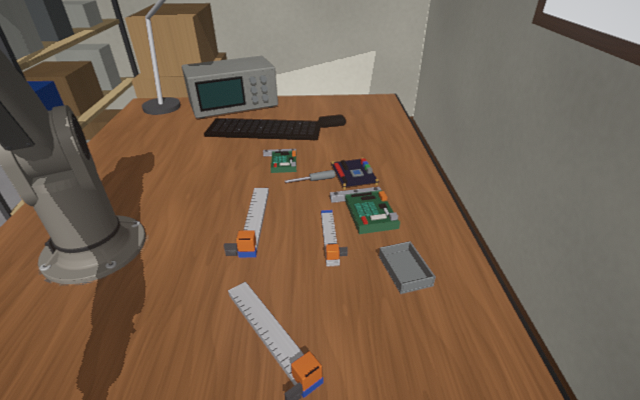

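View pics/wrist0.png

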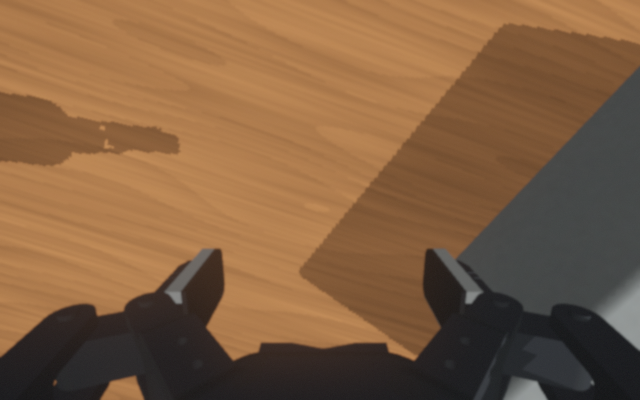

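The top view shows the big jig at (265–338, 133–200), and the 80 px ≈ 0.2 m rule with its blue end at (305,207) and cursor at (376,203). The jig lies rotated by a few degrees. I'll measure next.

```bash
python3 - <<'E'
from h import *
f=grab('top'); im=f['image']; c=im[120:230,180:430]; cv2.imwrite('pics/crop1.png',cv2.resize(c[:,:,::-1],None,fx=3.2,fy=3.2,interpolation=cv2.INTER_CUBIC))
P=cloud(f); Z=P[...,2]
hsv=cv2.cvtColor(im,cv2.COLOR_RGB2HSV)
print('bench z',np.median(Z[225:235,250:400]))
def rep(name,m,z):
    n,l,s,_=cv2.connectedComponentsWithStats(m.astype(np.uint8))
    k=1+np.argmax(s[1:,4]);v,u=np.nonzero(l==k)
    p=plane(f,u,v,z)[:,:2]
    rect=cv2.minAreaRect((p*1000).astype(np.float32)); print(name,s[k],'z',np.median(Z[l==k]),'\n',np.round(cv2.boxPoints(rect),1).tolist(),rect[1:])
roi=np.zeros(im.shape[:2],bool)
def box(a,b,c,d):
    q=roi.copy();q[b:d,a:c]=1;return q
H,S,V=[hsv[...,i].astype(int) for i in range(3)]
print(hsv[205,330],hsv[180,290],hsv[190,277],hsv[207,306],hsv[203,377])
rep('rule',box(295,190,390,220)&(S<50)&(V>150),.012)
rep('blue',box(295,190,390,220)&(H>100)&(H<130)&(S>120),.012)
rep('orange',box(295,180,390,220)&(H<15)&(S>180)&(V>180),.0405)
rep('green',box(262,128,345,190)&(H>40)&(H<95)&(S>60),.024)
rep('stop',box(262,128,290,205)&(S<60)&(V>100),.022)
E
```

```text
bench z 0.00020115643274254413
[120   2 222] [ 68 104  96] [129  10 175] [113 167 189] [ 12 199 232]
rule [307 198  59  15 649] z 0.01195447008902506 
 [[565.4000244140625, 100.0], [570.7000122070312, -45.70000076293945], [601.4000244140625, -44.5], [596.2000122070312, 101.0999984741211]] ((30.750947952270508, 145.73248291015625), 2.077186107635498)
blue [303 201   4  12  47] z 0.012412095499667819 
 [[565.9000244140625, 103.69999694824219], [593.5999755859375, 103.5999984741211], [593.7000122070312, 111.0999984741211], [565.9000244140625, 111.19999694824219]] ((7.520753383636475, 27.725353240966797), 89.85665893554688)
orange [371 197  10  12 106] z 0.0403505418750304 
 [[572.2999877929688, -78.30000305175781], [599.5, -78.4000015258789], [599.5999755859375, -56.20000076293945], [572.2999877929688, -56.099998474121094]] ((22.215377807617188, 27.223148345947266), 89.8429946899414)
green [ 274  133   65   51 2001] z 0.02284268682415802 
 [[634.9000244140625, 168.89999389648438], [657.4000244140625, 22.5], [766.9000244140625, 39.400001525878906], [744.4000244140625, 185.6999969482422]] ((110.76651763916016, 148.04600524902344), 8.74917984008789)
stop [265 142  18  59 524] z 0.022128606118415606 
 [[592.7000122070312, 185.3000030517578], [596.5, 161.89999389648438], [745.5, 185.8000030517578], [741.7999877929688, 209.1999969482422]] ((150.97679138183594, 23.7651424407959), 9.111495018005371)
```

View pics/crop1.png

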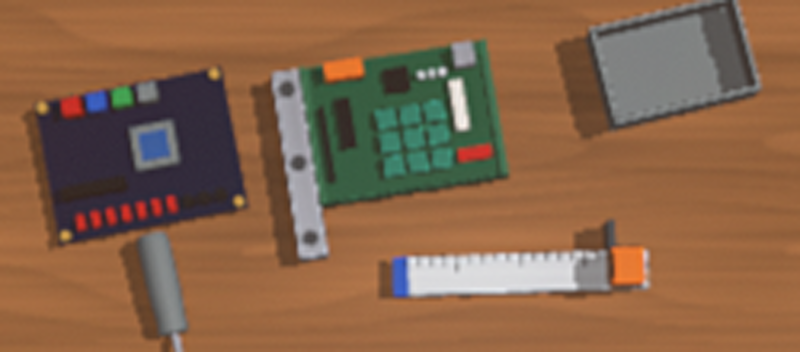

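```bash
python3 - <<'E'
from h import *
f=grab('top'); im=f['image']
for (a,b) in [(590,30),(610,128),(760,88),(737,0),(645,290),(640,250),(604,222),(160,238)]:
    print((a,b),np.round(plane(f,180+a/3.2,120+b/3.2,0.03)[0],3))
w=grab('wrist');P=cloud(w);o=r.get_obs();T=Rm(o['orientation']);t=np.array(o['tcp_pos'])
L=(P-t)@T
print('tool axes in world',np.round(T,3))
for (u,v) in [(215,255),(205,290),(215,290),(440,255),(432,290),(220,262)]:
    print(u,v,np.round(L[v,u],4))
m=(w['range_z']>0)&(w['range_z']<.2)&(np.abs(L[...,2])<.09)
mm=m&(np.abs(L[...,2])>.038)&(np.abs(L[...,2])<.048)
print('max toolY',L[...,1][m].max(), L[...,1][mm].max(),np.percentile(L[...,1][mm],99))
E
```

```text
(590, 30) [ 0.773 -0.044  0.03 ]
(610, 128) [ 0.694 -0.058  0.03 ]
(760, 88) [ 0.726 -0.177  0.03 ]
(737, 0) [ 0.797 -0.161  0.03 ]
(645, 290) [ 0.567 -0.083  0.03 ]
(640, 250) [ 0.598 -0.08   0.03 ]
(604, 222) [ 0.62  -0.052  0.03 ]
(160, 238) [0.608 0.291 0.03 ]
tool axes in world [[-0.947 -0.     0.322]
 [-0.322  0.001 -0.947]
 [ 0.    -1.    -0.001]]
215 255 [-0.0106 -0.0046 -0.0417]
205 290 [-0.003  -0.018  -0.0418]
215 290 [ 0.0028 -0.0081 -0.0417]
440 255 [-0.0118 -0.0074  0.0459]
432 290 [ 0.003  -0.008   0.0439]
220 262 [-0.0051  0.0005 -0.0417]
max toolY 0.00501238211308497 0.00501238211308497 0.002610184645832438
```

Measured poses, with the rule's yaw at about 2° and the jig's at about 8.9°:

| Point | Position (m) |
|---|---|
| Jig origin | (.635, .169) |
| Rule centre | (.584, .011) |
| Near-left corner of the tray | (.694, -.058) |

The tray corner is close to where the jaw would end up if I pushed the rule straight up. So I'll move the rule left and align it first, then push it flush. Travelling there now.

Call:
jog_arm(
  motion=[
    [0.6,[-0.0278,0,-0.0249],[0,0,0]],
    [0.6,[-0.0278,0,-0.0249],[0,0,0]],
    [0.6,[-0.0278,0,-0.0249],[0,0,0]],
    [0.6,[-0.0278,0,-0.0249],[0,0,0]],
    [0.6,[-0.0278,0,-0.0249],[0,0,0]],
    [0.6,[-0.0278,0,-0.0249],[0,0,0]],
    [0.6,[-0.0278,0,-0.0249],[0,0,0]],
    [0.6,[-0.0278,0,-0.0249],[0,0,0]],
    [0.6,[-0.0278,0,-0.0249],[0,0,0]],
    [0.6,[-0.0278,0,-0.0249],[0,0,0]],
  ],
  force=25,
)

```text
clock: 1.13
tcp_pos: [0.4009, -0.3122, 0.2505]
orientation: [-0.338, 2.044, -2.044]
contact_force: [1.4, 0.2, -0.0]
grip_width: 0.0512
```

Call:
jog_arm(
  motion=[
    [0.6,[-0.0278,0,-0.0249],[0,0,0]],
    [0.6,[-0.0278,0,-0.0249],[0,0,0]],
    [0.6,[-0.0278,0,-0.0249],[0,0,0]],
    [0.6,[-0.0278,0,-0.0249],[0,0,0]],
    [0.6,[-0.0278,0,-0.0249],[0,0,0]],
    [0.6,[-0.0278,0,-0.0249],[0,0,0]],
    [0.6,[-0.0278,0,-0.0249],[0,0,0]],
    [0.6,[-0.0278,0,-0.0249],[0,0,0]],
    [0.6,[-0.0278,0,-0.0249],[0,0,0]],
    [0.6,[-0.0278,0,-0.0249],[0,0,0]],
  ],
)

```text
clock: 1.97
tcp_pos: [0.584, 0.013, 0.2504]
orientation: [-0.337, 2.044, -2.044]
contact_force: [0.7, 0.0, 0.2]
grip_width: 0.0516
```

Call:
jog_arm(
  motion=[
    [0.6,[0,0,0],[0,-7.1,0]],
    [0.6,[0,0,0],[0,-7.1,0]],
    [0.6,[0,0,0],[0,-7.1,0]],
    [0.6,[0,0,0],[0,-7.1,0]],
    [0.6,[0,0,0],[0,-7.1,0]],
    [0.6,[0,0,0],[0,-7.1,0]],
    [0.6,[0,0,0],[0,-7.1,0]],
    [0.6,[0,0,0],[0,-7.1,0]],
    [0.6,[0,0,0],[0,-7.1,0]],
    [0.6,[0,0,0],[0,-7.1,0]],
  ],
)

```text
clock: 2.8
tcp_pos: [0.5834, 0.0112, 0.2503]
orientation: [-1.21, 1.208, -1.208]
contact_force: [-0.4, -0.1, 0.1]
grip_width: 0.0511
```

```bash
python3 - <<'E'
from h import *
w=grab('wrist','w1.png');P=cloud(w);o=r.get_obs();T=Rm(o['orientation']);t=np.array(o['tcp_pos'])
print(o['clock'],t,np.round(T,4),o['joints'],o['grip_width'],o['contact_force'])
L=(P-t)@T
m=(w['range_z']>0)&(w['range_z']<.2)&(np.abs(L[...,2])<.06)
print('max toolY',np.percentile(L[...,1][m],99.5),L[...,1][m].max())
E
```

```text
2.85 [0.58338237 0.01118719 0.25024266] [[ 9.2e-03 -1.0e-04  1.0e+00]
 [-1.0e+00 -2.0e-04  9.2e-03]
 [ 2.0e-04 -1.0e+00 -1.0e-04]] [ 0.32508873  0.38584815 -0.57799134  1.74934572  0.23594443  1.07625543
 -0.32301301] 0.051554399155991484 [1.08744885 0.96477292 0.36170076]
max toolY 0.007715232459248331 0.013908297675078868
```

View pics/w1.png

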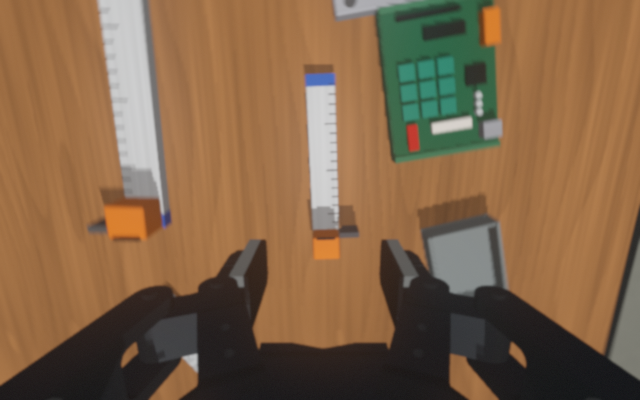

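The wrist view shows the rule at (305–340, 73–258), the carrier's near edge at x≈380–395, and the tray at (425,225). I'll cross-measure both from this view.

```bash
cat >> h.py <<'E'
def rep(f,name,m,z,pr=True):
    n,l,s,_=cv2.connectedComponentsWithStats(m.astype(np.uint8))
    k=1+np.argmax(s[1:,4]);v,u=np.nonzero(l==k)
    p=plane(f,u,v,z)[:,:2]*1000
    rect=cv2.minAreaRect(p.astype(np.float32))
    if pr: print(name,s[k],np.round(cv2.boxPoints(rect),1).tolist(),np.round(rect[1],1),round(rect[2],2))
    return p
def hsvof(f):
    h=cv2.cvtColor(f['image'],cv2.COLOR_RGB2HSV).astype(int); return h[...,0],h[...,1],h[...,2]
def box(a,b,c,d):
    q=np.zeros((400,640),bool);q[b:d,a:c]=1;return q
E
python3 - <<'E'
from h import *
f=grab('wrist');H,S,V=hsvof(f)
rep(f,'rule+blue',box(295,60,350,230)&(((S<60)&(V>150))|((H>100)&(H<130)&(S>120)&(V>100))),.012)
rep(f,'blue',box(295,60,350,230)&(((H>100)&(H<130)&(S>120)&(V>100))),.012)
rep(f,'orange',box(300,220,350,265)&(H<15)&(S>180)&(V>180),.0405)
rep(f,'green',box(370,0,510,170)&(H>40)&(H<95)&(S>60),.024)
rep(f,'stop',box(320,0,480,30)&(S<60)&(V>100),.022)
E
```

```text
rule+blue [ 307   74   31  149 3680] [[565.9000244140625, 110.4000015258789], [569.0, -50.099998474121094], [600.4000244140625, -49.5], [597.2999877929688, 111.0]] [ 31.4 160.6] 1.1
blue [308  74  28  11 280] [[567.4000244140625, 110.80000305175781], [567.5, 101.0], [595.4000244140625, 101.30000305175781], [595.2999877929688, 111.0]] [27.9  9.8] 0.48
orange [312 238  26  21 471] [[572.2999877929688, -58.29999923706055], [572.5, -81.69999694824219], [599.9000244140625, -81.5], [599.7000122070312, -58.0]] [27.4 23.5] 0.5
green [  381     0   119   164 13766] [[634.2999877929688, 167.6999969482422], [658.9000244140625, 19.399999618530273], [768.7999877929688, 37.5], [744.2999877929688, 185.89999389648438]] [111.5 150.4] 9.39
stop [ 336    0   97   21 1070] [[594.7000122070312, 176.10000610351562], [594.9000244140625, 159.0], [686.0, 159.6999969482422], [685.7999877929688, 176.89999389648438]] [91.1 17.2] 0.47
```

Call:
jog_arm(
  motion=[
    [0.6,[0,0.03,0],[0,-1,0]],
    [0.6,[0,0.035,0],[0,0,0]],
    [0.6,[0,0.035,0],[0,0,0]],
    [0.6,[0,0.035,0],[0,0,0]],
    [0.6,[0,0.035,0],[0,0,0]],
    [0.6,[0,0.03,0],[0,0,0]],
    [0.6,[0,0.018,0],[0,0,0]],
    [0.6,[0,0.01,0],[0,0,0]],
    [0.6,[0,0,0],[0,0,0]],
  ],
)

```text
clock: 3.65
tcp_pos: [0.5821, 0.0112, 0.0203]
orientation: [-1.217, 1.203, -1.2]
contact_force: [-0.4, -0.3, 0.4]
grip_width: 0.051
```

Call:
jog_arm(
  motion=[
    [0.5,[0,0,0],[0,0,0]],
    [0.4,[0,0,0],[0,0,0]],
    [0.36,[0,0,0],[0,0,0]],
    [0.3,[0,0,0],[0,0,0]],
    [0.25,[0,0,0],[0,0,0]],
    [0.25,[0,0,0],[0,0,0]],
    [0.25,[0,0,0],[0,0,0]],
  ],
  force=25,
)

```text
clock: 4.23
tcp_pos: [0.584, 0.0115, 0.024]
orientation: [-1.214, 1.198, -1.2]
contact_force: [-2.1, 0.4, 4.8]
grip_width: 0.0293
```

```bash
python3 - <<'E'
from h import *
f=grab('wrist','w2.png');grab('side','s2.png');print(r.get_obs()['tcp_pos'],r.get_obs()['grip_width'])
E
```

```text
[0.58398332 0.01151451 0.02399116] 0.028821236323477686
```

View pics/w2.png

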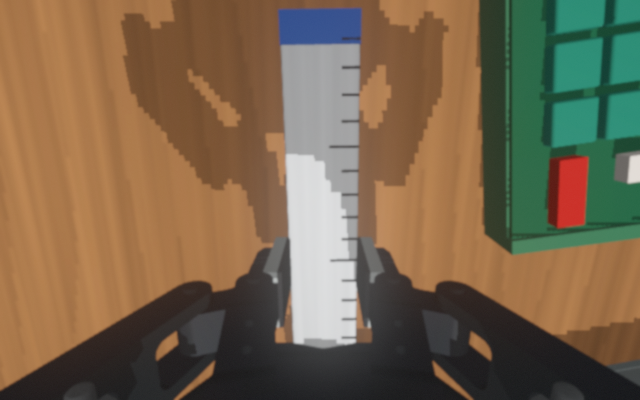

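View pics/s2.png

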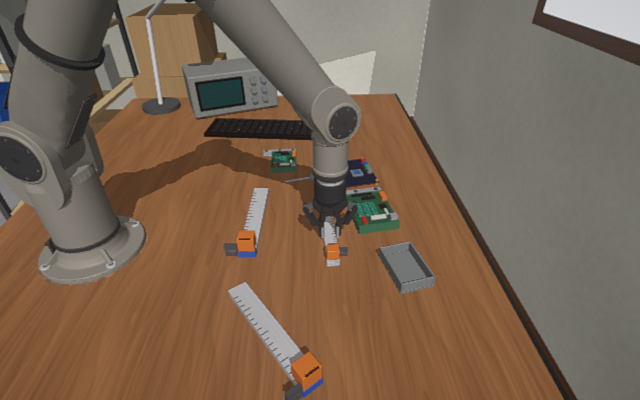

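The rule is gripped across its middle, with the pads at (275,280) and (370,280) in the wrist view. I'll drag it left and forward, then square it to the jig.

Call:
jog_arm(
  motion=[
    [0.25,[-0.006,0,0.004],[0,0,0]],
    [0.25,[-0.009,0,0.007],[0,0,0]],
    [0.25,[-0.009,0,0.007],[0,0,0]],
    [0.25,[-0.008,0,0.006],[0,0,0]],
    [0.25,[-0.006,0,0.004],[0,0,0]],
    [0.25,[0,0,0],[0,-2.5,0]],
    [0.25,[0,0,0],[0,-2.5,0]],
    [0.25,[0,0,0],[0,-2.5,0]],
    [0.25,[0,0,0],[0,0,0]],
  ],
)

```text
clock: 5.08
tcp_pos: [0.6121, 0.0503, 0.024]
orientation: [-1.272, 1.1, -1.103]
contact_force: [-0.9, 1.1, 4.8]
grip_width: 0.0292
```

```bash
python3 - <<'E'
from h import *
f=grab('wrist','w3.png');o=r.get_obs();print(o['tcp_pos'],o['grip_width'],np.round(Rm(o['orientation']),3).tolist(),o['contact_force'])
E
```

```text
[0.61211413 0.05019619 0.02394949] 0.029100666799790925 [[0.143, 0.003, 0.99], [-0.99, 0.001, 0.143], [-0.0, -1.0, 0.003]] [-0.54767463  1.27464904  6.8943987 ]
```

View pics/w3.png

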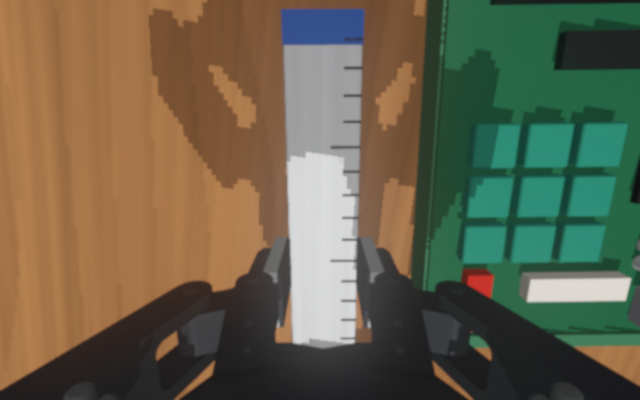

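The rule is now near-parallel to the carrier, with about 25 mm between its front edge and the carrier. I'll release, lift, and go round behind it with the jaws spread along the rule.

Call:
jog_arm(
  motion=[
    [0.45,[0,0,0],[0,0,0]],
    [0.45,[0,0,0],[0,0,0]],
    [0.45,[0,-0.01,0],[0,0,0]],
    [0.45,[0,-0.03,0],[0,0,0]],
    [0.45,[0,-0.04,0],[0,0,0]],
    [0.6,[0.005,0,-0.042],[0,0,0]],
    [0.7,[0,0,0],[0,7.1,0]],
    [0.7,[0,0,0],[0,7.1,0]],
    [0.7,[0,0,0],[0,7.1,0]],
    [0.7,[0,0,0],[0,7.1,0]],
  ],
)

```text
clock: 5.97
tcp_pos: [0.5706, 0.0387, 0.1032]
orientation: [-1.018, 1.467, -1.468]
contact_force: [-0.3, 0.9, 0.5]
grip_width: 0.0594
```

Call:
jog_arm(
  motion=[
    [0.7,[0,0,0],[0,7.1,0]],
    [0.7,[0,0,0],[0,7.1,0]],
    [0.7,[0,0,0],[0,7.1,0]],
    [0.7,[0,0,0],[0,7.1,0]],
    [0.7,[0,0,0],[0,7.1,0]],
    [0.7,[0,0,0],[0,7.1,0]],
    [0.7,[0,0,0],[0,7.1,0]],
    [0.7,[0,0,0],[0,7.1,0]],
    [0.7,[0,0,0],[0,3.7,0]],
    [0.7,[0,0,0],[0,0,0]],
  ],
)

```text
clock: 6.8
tcp_pos: [0.5706, 0.0392, 0.1029]
orientation: [-0.172, 2.137, -2.137]
contact_force: [-0.4, 0.8, 0.2]
grip_width: 0.0598
```

```bash
python3 - <<'E'
from h import *
f=grab('wrist','w4.png');t=grab('top','t4.png')
o=r.get_obs();T=Rm(o['orientation']);print(o['clock'],o['tcp_pos'],o['grip_width'],np.round(T,3).tolist(),o['joints'])
c=t['image'][120:230,180:430]; cv2.imwrite('pics/crop4.png',cv2.resize(c[:,:,::-1],None,fx=3.2,fy=3.2,interpolation=cv2.INTER_CUBIC))
L=(cloud(f)-o['tcp_pos'])@T
m=(f['range_z']>0)&(f['range_z']<.2)&(np.abs(L[...,2])<.07)&(L[...,2]<-.02)
print('tip',L[...,1][m].max())
E
```

```text
6.9 [0.57068222 0.03914243 0.1027796 ] 0.05975930812347949 [[-0.986, 0.0, 0.165], [-0.165, 0.0, -0.986], [-0.0, -1.0, 0.0]] [-0.03962571  0.49780079 -0.17693581  1.91661085  0.12542706  0.73725826
 -1.69309779]
tip 0.08680738828176875
```

View pics/w4.png

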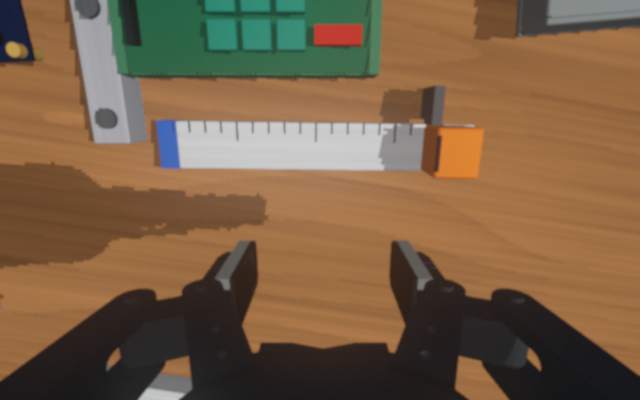

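View pics/crop4.png

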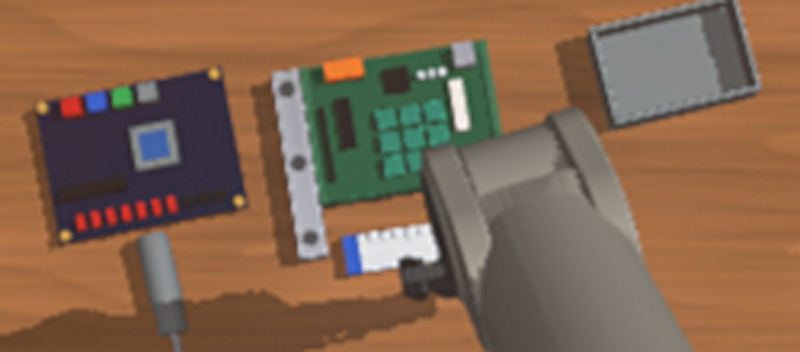

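The wrist view shows the rule's front edge at row ~121–125, the carrier's lower edge at row ~75, and the zero end at x≈157 beside the stop at x≈143. I'll fit the edge lines.

```bash
cat >> h.py <<'E'
def edge(f,m,cols,z,last):
    # per column first/last mask row -> world line
    us,vs=[],[]
    for u in cols:
        v=np.nonzero(m[:,u])[0]
        if len(v): us.append(u); vs.append(v[-1]+.5 if last else v[0]-.5)
    p=plane(f,us,vs,z)[:,:2]
    for _ in range(3):
        vx,vy,x0,y0=cv2.fitLine((p*1000).astype(np.float32),cv2.DIST_HUBER,0,.01,.01).ravel()
        e=(p*1000-[x0,y0])@np.array([-vy,vx]); p=p[np.abs(e)<max(1.0,2*e.std())]
    if vy<0: vx,vy=-vx,-vy
    return np.degrees(np.arctan2(-vx,vy)),np.array([x0,y0]),np.std(e)
E
python3 - <<'E'
from h import *
f=grab('wrist');H,S,V=hsvof(f)
g=(H>40)&(H<95)&(S>60);g[100:]=0
print('carrier edge top?',edge(f,g,range(150,370),.024,True),edge(f,g,range(150,370),.0,True))
print(f['image'][60:82,300].tolist())
m=((S<60)&(V>150))|((H>100)&(H<130)&(S>120)&(V>100)); m[:105]=0;m[185:]=0
print('rule front',edge(f,m,range(165,410),.012,False)); print('rule rear',edge(f,m,range(165,410),.012,True))
v,u=np.nonzero(m&box(140,105,200,185)&(H>100)&(S>120));print('zero end',plane(f,[u.min()-.5],[145],.012))
for v in (95,120): 
  print(v,f['image'][v,130:165].tolist()[::2])
E
```

```text
carrier edge top? (np.float32(9.07376), array([647.26556 ,  96.844315], dtype=float32), np.float64(0.254500045474451)) (np.float32(9.073794), array([648.5994 , 102.44095], dtype=float32), np.float64(0.28439390573759193))
[[59, 108, 77], [60, 109, 78], [59, 108, 77], [60, 109, 78], [59, 109, 77], [60, 109, 77], [61, 109, 78], [60, 108, 77], [62, 109, 79], [61, 108, 77], [63, 109, 78], [61, 105, 75], [60, 96, 70], [63, 92, 69], [61, 84, 64], [60, 75, 57], [65, 69, 52], [95, 78, 55], [130, 95, 62], [148, 106, 69], [155, 111, 73], [156, 112, 73]]
rule front (np.float32(8.361596), array([625.1629 ,  71.76951], dtype=float32), np.float64(0.26838650242022716))
rule rear (np.float32(8.537276), array([594.89124,  65.21579], dtype=float32), np.float64(0.26195670498162316))
zero end [[0.59650705 0.15150167 0.012     ]]
95 [[127, 126, 129], [124, 124, 128], [124, 125, 128], [125, 124, 128], [123, 123, 125], [128, 124, 124], [155, 119, 96], [168, 120, 79], [167, 119, 78], [168, 120, 79], [168, 120, 79], [169, 120, 81], [168, 121, 79], [169, 120, 80], [169, 121, 81], [168, 120, 79], [168, 120, 80], [169, 120, 80]]
120 [[128, 127, 130], [128, 127, 130], [127, 126, 130], [127, 126, 129], [126, 124, 129], [125, 124, 128], [125, 124, 126], [136, 121, 117], [158, 115, 84], [163, 117, 78], [148, 105, 71], [121, 86, 62], [122, 88, 68], [108, 96, 132], [87, 103, 170], [86, 104, 172], [80, 101, 172], [78, 101, 172]]
```

Call:
jog_arm(
  motion=[
    [0.7,[0,0.03,0],[0,0.4,0]],
    [0.7,[0,0.03,0],[0,0,0]],
    [0.7,[0,0.016,0],[0,0,0]],
    [0.7,[0,0.01,0],[0,0,0]],
    [0.7,[0,0,0],[0,0,0]],
    [0.7,[-0.005,0,0],[0,0,0]],
    [0.7,[-0.006,0,0],[0,0,0]],
    [0.7,[-0.003,0,0],[0,0,0]],
  ],
)

```text
clock: 7.62
tcp_pos: [0.5863, 0.0415, 0.0171]
orientation: [-0.166, 2.139, -2.138]
contact_force: [-0.0, -0.1, 0.3]
grip_width: 0.0602
```

```bash
python3 - <<'E'
from h import *
f=grab('wrist','w5.png');grab('side','s5.png')
o=r.get_obs();print(o['clock'],o['tcp_pos'],o['contact_force'])
s=cv2.imread('pics/s5.png')[150:300,230:450];cv2.imwrite('pics/s5c.png',cv2.resize(s,None,fx=3.5,fy=3.5))
E
```

```text
7.7167 [0.58598468 0.04141666 0.01697049] [-0.02085021  0.01634537  0.25419125]
```

View pics/w5.png

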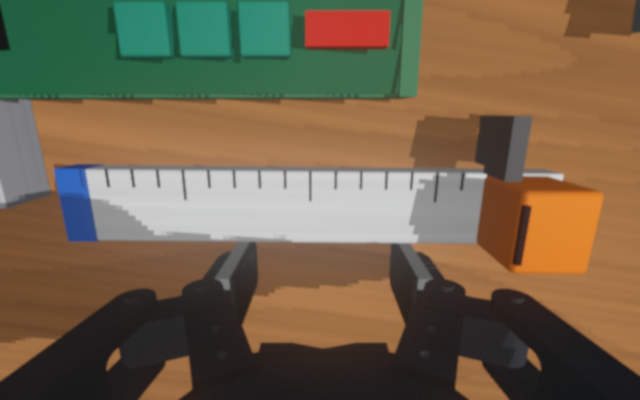

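View pics/s5c.png

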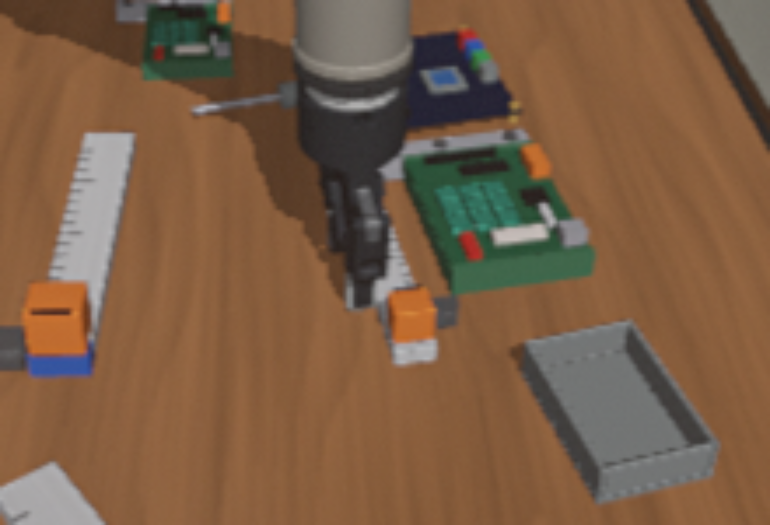

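The fingertips sit low and just behind the rule's rear edge, at (245,245) and (400,245). Pushing now.

Call:
jog_arm(
  motion=[
    [0.7,[-0.003,0,0],[0,0,0]],
    [0.7,[-0.003,0,0],[0,0,0]],
    [0.7,[-0.003,0,0],[0,0,0]],
    [0.7,[-0.003,0,0],[0,0,0]],
    [0.7,[-0.003,0,0],[0,0,0]],
    [0.7,[-0.003,0,0],[0,0,0]],
    [0.7,[-0.003,0,0],[0,0,0]],
    [0.7,[-0.002,0,0],[0,0,0]],
    [0.7,[-0.002,0,0],[0,0,0]],
    [0.7,[0,0,0],[0,0,0]],
  ],
)

```text
clock: 8.55
tcp_pos: [0.6078, 0.0447, 0.016]
orientation: [-0.172, 2.141, -2.142]
contact_force: [-4.5, -1.2, 2.3]
grip_width: 0.0598
```

```bash
python3 - <<'E'
from h import *
f=grab('wrist','w6.png')
o=r.get_obs();print(o['clock'],o['tcp_pos'],o['contact_force'])
E
```

```text
8.6 [0.60771725 0.04465189 0.01601718] [-3.94270027 -0.90771337  4.19925502]
```

View pics/w6.png

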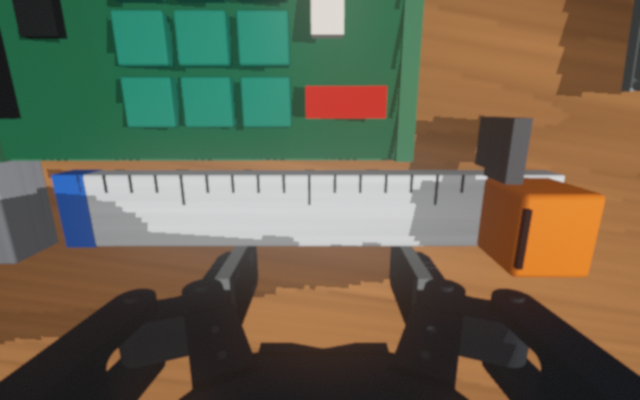

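Call:
jog_arm(
  motion=[
    [0.7,[-0.002,0,0],[0,0,0]],
    [0.7,[-0.002,0,0],[0,0,0]],
    [0.7,[-0.0015,0,0],[0,0,0]],
    [0.7,[-0.001,0,0],[0,0,0]],
    [0.7,[0,0,0],[0,0,0]],
  ],
)

```text
clock: 9.02
tcp_pos: [0.6146, 0.0458, 0.016]
orientation: [-0.171, 2.14, -2.141]
contact_force: [-5.6, -1.2, 2.1]
grip_width: 0.0597
```

Call:
jog_arm(
  motion=[
    [0.7,[-0.001,0,0],[0,0,0]],
    [0.7,[0,0,0],[0,0,0]],
  ],
)

```text
clock: 9.18
tcp_pos: [0.6146, 0.0458, 0.016]
orientation: [-0.173, 2.141, -2.142]
contact_force: [-8.1, -1.5, 5.6]
grip_width: 0.0594
```

```bash
python3 - <<'E'
from h import *
f=grab('wrist','w7.png')
o=r.get_obs();print(o['clock'],o['tcp_pos'],o['contact_force'],o['moment'])
E
```

```text
9.2333 [0.61463791 0.04586054 0.01595519] [-8.03312956 -0.45451277  5.0645949 ] [-0.13852856  1.61834089  0.14195171]
```

View pics/w7.png

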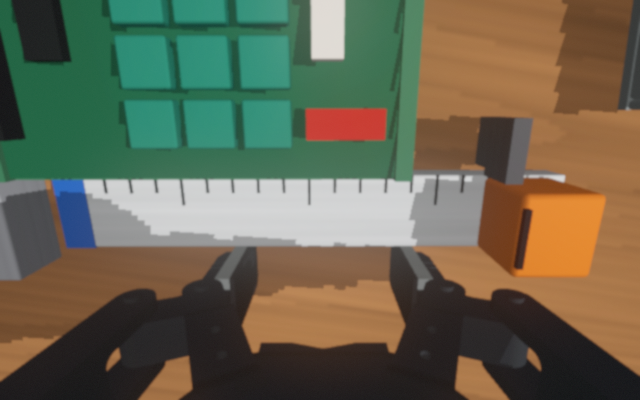

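The rule has stopped against the carrier: the force rose while the TCP held still. I'll firm it up slightly so it squares.

Call:
jog_arm(
  motion=[
    [0.7,[-0.001,0,0],[0,0,0]],
    [0.7,[-0.001,0,0],[0,0,0]],
    [0.7,[0,0,0],[0,0,0]],
    [0.7,[0,0,0],[0,0,0]],
  ],
)

```text
clock: 9.57
tcp_pos: [0.6147, 0.0458, 0.0158]
orientation: [-0.177, 2.142, -2.145]
contact_force: [-13.7, -1.0, 10.0]
grip_width: 0.0597
```

```bash
python3 - <<'E'
from h import *
f=grab('wrist','w8.png')
o=r.get_obs();print(o['clock'],o['tcp_pos'],o['contact_force'],o['moment'])
H,S,V=hsvof(f)
m=((S<60)&(V>130))|((H>100)&(H<130)&(S>120)&(V>90)); m[:170]=0;m[260:]=0
print(edge(f,m,list(range(75,200))+list(range(260,390)),.012,True))
print(edge(f,m,list(range(75,400)),.012,False))
print(plane(f,[50,65,562],[180,247,180],.012))
E
```

```text
9.6167 [0.61473815 0.04583482 0.01583447] [-13.57359466  -1.65259751  11.38276431] [-0.24291527  2.73328046  0.18814599]
(np.float32(8.92476), array([618.0782  ,  92.973694], dtype=float32), np.float64(0.20200926730355256))
(np.float32(8.944143), array([649.17883,  82.1594 ], dtype=float32), np.float64(0.16128074567163317))
[[ 0.63667011  0.15774471  0.012     ]
 [ 0.60837727  0.15329065  0.012     ]
 [ 0.66817933 -0.04246859  0.012     ]]
```

The rule is flush: edge yaw is 8.93°, against 9.07° for the carrier. I'll back off, lift, shut the fingers, turn, and go to the tail end.

Call:
jog_arm(
  motion=[
    [0.7,[0.006,0,0],[0,0,0]],
    [0.7,[0.01,0,0],[0,0,0]],
    [0.7,[0,-0.03,0],[0,0,0]],
    [0.3,[0,-0.035,0],[0,0,0]],
    [0,[0,-0.03,0],[0,-7.1,0]],
    [0,[0,0,0],[0,-7.1,0]],
    [0,[0,0,0],[0,-7.1,0]],
    [0,[0,0,0],[0,-7.1,0]],
    [0,[0,0,0],[0,-7.1,0]],
    [0,[0,0,0],[0,-7.1,0]],
  ],
)

```text
clock: 10.45
tcp_pos: [0.6033, 0.044, 0.1117]
orientation: [-0.815, 1.678, -1.68]
contact_force: [-0.2, 0.4, -0.8]
grip_width: -0.0003
```

Call:
jog_arm(
  motion=[
    [0,[0,0,0],[0,-7.1,0]],
    [0,[0,0,0],[0,-7.1,0]],
    [0,[0,0,0],[0,-7.1,0]],
    [0,[0,0,0],[0,-7.1,0]],
    [0,[0,0,0],[0,-7.1,0]],
    [0,[0,0,0],[0,-7.1,0]],
    [0,[0,0,0],[0,-4.8,0]],
    [0,[0.03,0,0.01],[0,0,0]],
    [0,[0.03,0,0.01],[0,0,0]],
    [0,[0.03,0,0.01],[0,0,0]],
  ],
)

```text
clock: 11.28
tcp_pos: [0.6474, -0.0408, 0.1117]
orientation: [-1.278, 1.09, -1.093]
contact_force: [0.3, -0.1, -0.5]
grip_width: 0.0005
```

```bash
python3 - <<'E'
from h import *
f=grab('wrist','w9.png');t=grab('top')
o=r.get_obs();T=Rm(o['orientation']);print(o['clock'],o['tcp_pos'],o['grip_width'],np.round(T,4).tolist())
c=t['image'][120:230,180:430]; cv2.imwrite('pics/crop9.png',cv2.resize(c[:,:,::-1],None,fx=3.2,fy=3.2,interpolation=cv2.INTER_CUBIC))
E
```

```text
11.3833 [ 0.64886924 -0.04788339  0.11114064] -4.3905339022344344e-05 [[0.1472, 0.0032, 0.9891], [-0.9891, -0.0037, 0.1472], [0.0041, -1.0, 0.0026]]
```

View pics/w9.png

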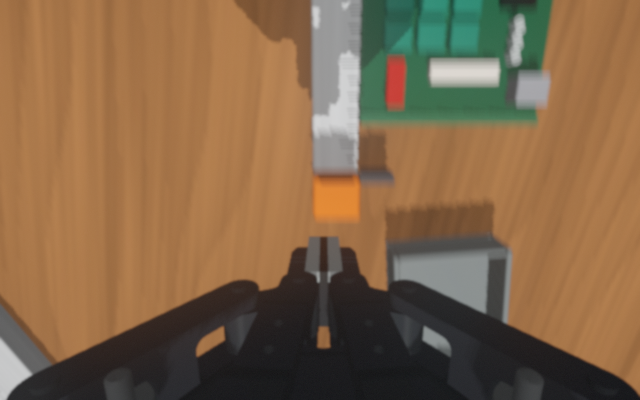

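View pics/crop9.png

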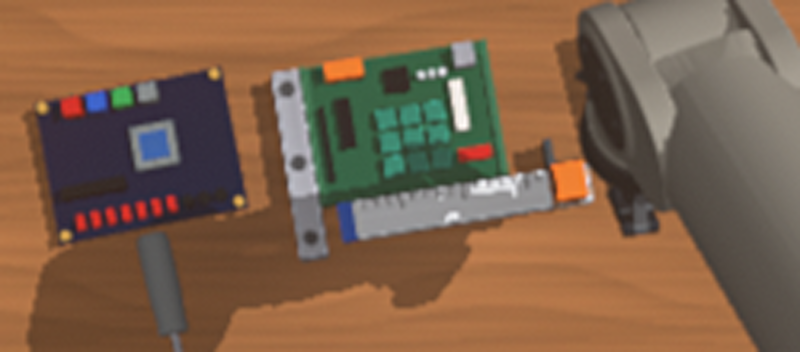

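The rule lies flush on the carrier, with its zero end about 11 mm short of the stop. Before descending by the tray, I'll check how far down the linkage reaches.

```bash
python3 - <<'E'
from h import *
f=grab('wrist');o=r.get_obs();T=Rm(o['orientation'])
P=cloud(f);L=(P-o['tcp_pos'])@T
m=(f['range_z']>0)&(P[...,2]>.06)
for a,b in [(0,.01),(.01,.02),(.02,.03),(.03,.04),(.04,.05),(.05,.07),(.07,.1)]:
    q=m&(np.abs(L[...,2])>=a)&(np.abs(L[...,2])<b); print(a,b,q.sum(),L[...,1][q].max() if q.any() else None, (L[...,0][q].min(),L[...,0][q].max()) if q.any() else None)
H,S,V=hsvof(f)
rep(f,'orange',box(300,160,380,230)&(H<15)&(S>180)&(V>150),.0405)
p=P[225:330,380:515].reshape(-1,3); k=(p[:,2]>.02)&(p[:,2]<.04)
print('tray min x',p[k][np.argsort(p[k][:,0])[:5]], 'max y',p[k][np.argsort(-p[k][:,1])[:5]])
J=np.array([.6345,.1685]);c,s=np.cos(np.radians(9.07)),np.sin(np.radians(9.07))
d=p[k][:,:2]-J;print('tray jig x min',np.percentile(d@[c,s],1),'tcp jig',(o['tcp_pos'][:2]-J)@[c,s],(o['tcp_pos'][:2]-J)@[-s,c])
E
```

```text
0 0.01 12826 0.013976904981281653 (np.float64(-0.016598484396187572), np.float64(0.01624347711874099))
0.01 0.02 9204 0.010864521594510462 (np.float64(-0.01683687351550164), np.float64(0.0005448551203185333))
0.02 0.03 5822 -0.02470954609560396 (np.float64(-0.015423906483439115), np.float64(0.013084551880200402))
0.03 0.04 10790 -0.027698732787557672 (np.float64(-0.009216936391849255), np.float64(0.013808829865140964))
0.04 0.05 9046 -0.04046750288111895 (np.float64(-0.009134051999826942), np.float64(0.008905030323958505))
0.05 0.07 5166 -0.051934544575586966 (np.float64(-0.010589830453998441), np.float64(-0.0032918648922975464))
0.07 0.1 0 None None
orange [ 310  160   48   42 1389] [[636.5999755859375, -14.100000381469727], [640.2999877929688, -39.0], [668.5, -34.79999923706055], [664.7999877929688, -9.899999618530273]] [28.5 25.2] 8.41
tray min x [[ 0.69871126 -0.06275484  0.02119298]
 [ 0.69873062 -0.06238044  0.03092215]
 [ 0.69873457 -0.06289432  0.03140948]
 [ 0.69876429 -0.06392695  0.02899344]
 [ 0.69877358 -0.06391877  0.02555231]] max y [[ 0.77401497 -0.04309524  0.02608892]
 [ 0.7743536  -0.04345122  0.02692425]
 [ 0.77302521 -0.04345828  0.03295966]
 [ 0.773057   -0.04346655  0.02926327]
 [ 0.77451018 -0.0435365   0.03037585]]
tray jig x min 0.027295879551218247 tcp jig -0.020541013867441508 -0.21213144835740963
```

Call:
jog_arm(
  motion=[
    [0,[0.028,0,0.003],[0,-0.6,0]],
    [0,[0,0,0],[0,0,0]],
    [0,[0,0.03,0],[0,0,0]],
    [0,[0,0.03,0],[0,0,0]],
    [0,[0,0.02,0],[0,0,0]],
    [0,[0,0.008,0],[0,0,0]],
    [0,[0,0,0],[0,0,0]],
  ],
)

```text
clock: 12.02
tcp_pos: [0.6522, -0.0663, 0.0214]
orientation: [-1.286, 1.087, -1.082]
contact_force: [0.1, 0.6, -0.1]
grip_width: -0.0002
```

```bash
cat >>h.py <<'E'
J=np.array([.6345,.1685]);c9,s9=np.cos(np.radians(9.07)),np.sin(np.radians(9.07))
def jig(p): d=np.asarray(p)[...,:2]-J; return np.round(np.stack([d@[c9,s9],d@[-s9,c9]],-1)*1000,1)
E
python3 - <<'E'
from h import *
f=grab('wrist','w10.png');o=r.get_obs();print(o['clock'],o['tcp_pos'],jig(o['tcp_pos']),o['contact_force'])
s=grab('side')['image'][150:300,250:450];cv2.imwrite('pics/s10.png',cv2.resize(s[:,:,::-1],None,fx=3.8,fy=3.8))
E
```

```text
12.0667 [ 0.65346255 -0.06637091  0.02311839] [ -18.3 -234.9] [ 0.69134705  0.15247605 -0.19225208]
```

View pics/w10.png

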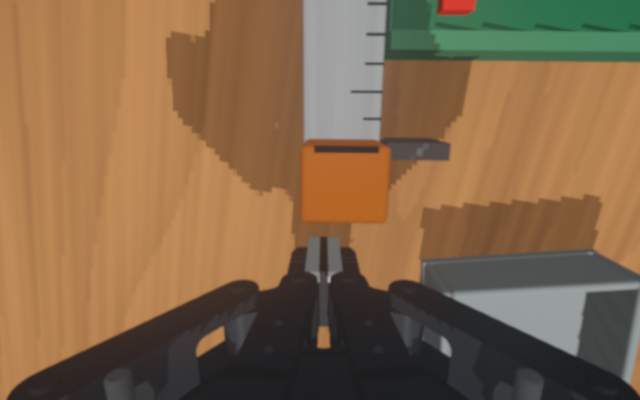

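View pics/s10.png

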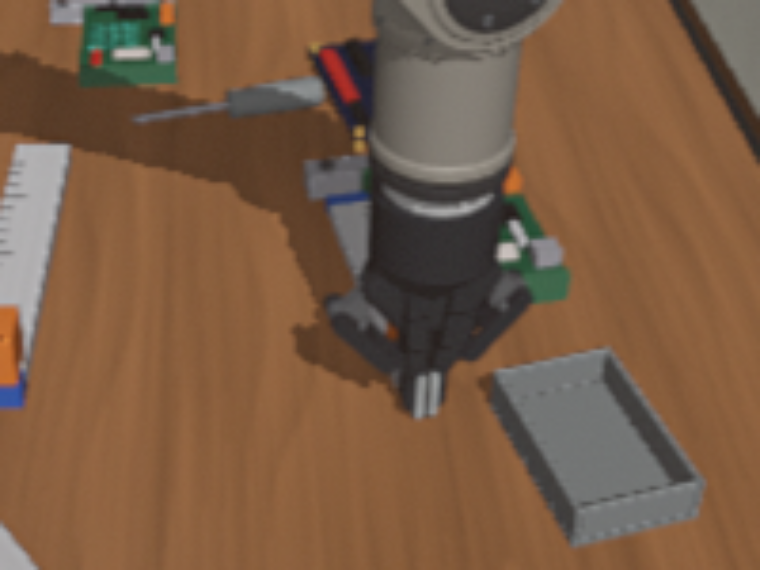

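The fingers are down behind the tail, clear of both tray and block. Pushing towards the stop.

Call:
jog_arm(
  motion=[
    [0,[-0.002,0,0],[0,0,0]],
    [0,[-0.003,0,0],[0,0,0]],
    [0,[-0.003,0,0],[0,0,0]],
    [0,[-0.002,0,0],[0,0,0]],
    [0,[-0.002,0,0],[0,0,0]],
    [0,[-0.002,0,0],[0,0,0]],
    [0,[0,0,0],[0,0,0]],
  ],
)

```text
clock: 12.7
tcp_pos: [0.6519, -0.0545, 0.0238]
orientation: [-1.284, 1.084, -1.087]
contact_force: [0.2, -2.7, 1.4]
grip_width: 0.0003
```

Call:
jog_arm(
  motion=[
    [0,[-0.002,0,0],[0,0,0]],
    [0,[-0.002,0,0],[0,0,0]],
    [0,[-0.001,0,0],[0,0,0]],
    [0,[0,0,0],[0,0,0]],
  ],
)

```text
clock: 13.03
tcp_pos: [0.6511, -0.0499, 0.0237]
orientation: [-1.284, 1.085, -1.087]
contact_force: [1.1, -4.2, 4.7]
grip_width: 0.0002
```

```bash
python3 - <<'E'
from h import *
f=grab('wrist','w11.png');t=grab('top');o=r.get_obs();print(o['clock'],o['tcp_pos'],jig(o['tcp_pos']),o['contact_force'])
c=t['image'][150:220,240:400]; cv2.imwrite('pics/crop11.png',cv2.resize(c[:,:,::-1],None,fx=5,fy=5,interpolation=cv2.INTER_CUBIC))
E
```

```text
13.1333 [ 0.65112615 -0.04989353  0.02373077] [ -18.  -218.3] [ 0.04915853 -4.85763169  4.09202511]
```

View pics/w11.png

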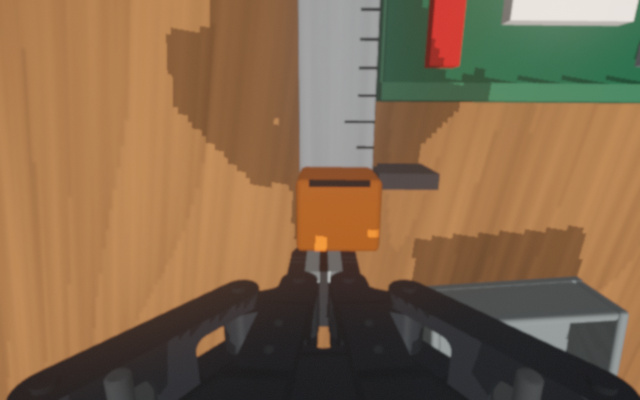

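View pics/crop11.png

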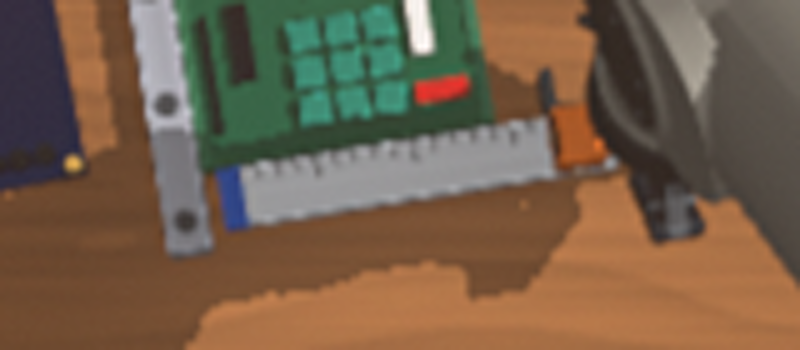

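Call:
jog_arm(
  motion=[
    [0,[-0.002,0,0],[0,0,0]],
    [0,[-0.002,0,0],[0,0,0]],
    [0,[-0.001,0,0],[0,0,0]],
    [0,[0,0,0],[0,0,0]],
  ],
)

```text
clock: 13.47
tcp_pos: [0.6503, -0.0447, 0.0237]
orientation: [-1.284, 1.085, -1.087]
contact_force: [-0.1, -4.5, 3.1]
grip_width: -0.0002
```

Call:
jog_arm(
  motion=[
    [0,[-0.001,0,0],[0,0,0]],
    [0,[-0.001,0,0],[0,0,0]],
    [0,[0,0,0],[0,0,0]],
  ],
)

```text
clock: 13.72
tcp_pos: [0.6499, -0.043, 0.0237]
orientation: [-1.284, 1.085, -1.087]
contact_force: [0.5, -4.7, 4.6]
grip_width: -0.0002
```

Call:
jog_arm(
  motion=[
    [0,[-0.001,0,0],[0,0,0]],
    [0,[-0.001,0,0],[0,0,0]],
    [0,[0,0,0],[0,0,0]],
  ],
)

```text
clock: 13.97
tcp_pos: [0.6497, -0.0419, 0.0237]
orientation: [-1.284, 1.085, -1.088]
contact_force: [0.6, -7.1, 3.5]
grip_width: -0.0
```

```bash
python3 - <<'E'
from h import *
t=grab('top');o=r.get_obs();print(o['clock'],o['tcp_pos'],jig(o['tcp_pos']),o['contact_force'])
c=t['image'][150:220,240:400]; cv2.imwrite('pics/crop12.png',cv2.resize(c[:,:,::-1],None,fx=5,fy=5,interpolation=cv2.INTER_CUBIC))
E
```

```text
14.0167 [ 0.64972849 -0.04192915  0.02368268] [ -18.1 -210.2] [ 0.76549461 -7.54191845  3.67703595]
```

View pics/crop12.png

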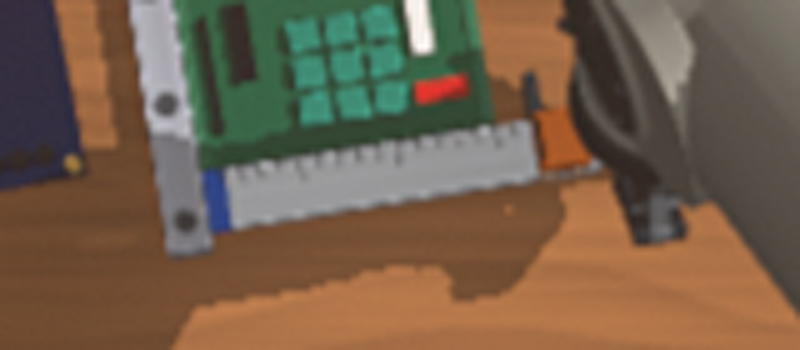

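Call:
jog_arm(
  motion=[
    [0,[-0.001,0,0],[0,0,0]],
    [0,[-0.001,0,0],[0,0,0]],
    [0,[0,0,0],[0,0,0]],
    [0,[0,0,0],[0,0,0]],
  ],
)

```text
clock: 14.35
tcp_pos: [0.6497, -0.0418, 0.0237]
orientation: [-1.285, 1.084, -1.091]
contact_force: [1.5, -10.0, 4.3]
grip_width: -0.0
```

Call:
jog_arm(
  motion=[
    [0,[0.006,0,0],[0,0,0]],
    [0,[0.015,0,0],[0,0,0]],
    [0,[0,-0.03,0],[0,0,0]],
    [0,[0,-0.04,0],[0,0,0]],
    [0,[0,-0.04,0],[0,0,0]],
    [0,[0,-0.04,0],[0,0,0]],
    [0,[0,0,0],[0,0,0]],
  ],
)

```text
clock: 14.93
tcp_pos: [0.6567, -0.0575, 0.1818]
orientation: [-1.275, 1.076, -1.091]
contact_force: [1.6, -0.1, 0.1]
grip_width: 0.0003
```

```bash
python3 - <<'E'
from h import *
f=grab('wrist','w13.png');t=grab('top');o=r.get_obs();print(o['clock'],o['tcp_pos'],jig(o['tcp_pos']),o['contact_force'])
c=t['image'][150:220,240:400]; cv2.imwrite('pics/crop13.png',cv2.resize(c[:,:,::-1],None,fx=5,fy=5,interpolation=cv2.INTER_CUBIC))
E
```

```text
15.0333 [ 0.65319396 -0.05827226  0.17507138] [ -17.3 -226.9] [-0.69466875 -0.87659547 -0.70505131]
```

View pics/w13.png

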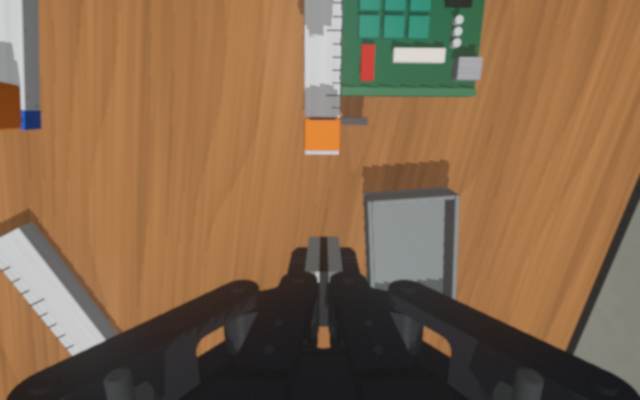

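View pics/crop13.png

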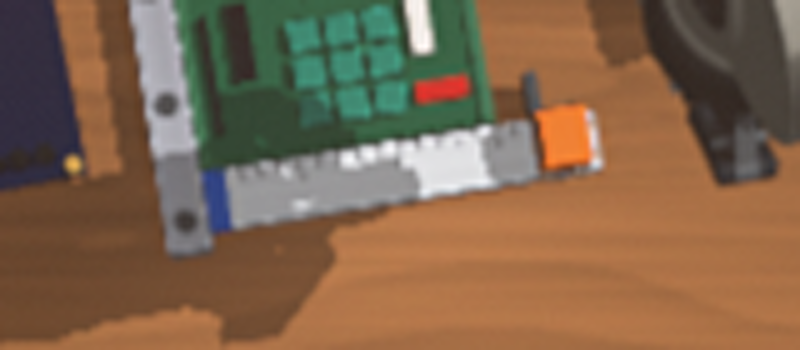

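The zero end is against the stop, and the force rose to 10 N with no motion. I'll take a better look at the flush line before touching the cursor.

Call:
jog_arm(
  motion=[
    [0,[-0.03,0,-0.005],[0,0,0]],
    [0,[-0.03,0,-0.005],[0,0,0]],
    [0,[-0.02,0,-0.005],[0,0,0]],
    [0,[0,0,0],[0,0,0]],
    [0,[0,0,0],[0,0,0]],
  ],
)

```text
clock: 15.45
tcp_pos: [0.6226, 0.0194, 0.1715]
orientation: [-1.287, 1.085, -1.08]
contact_force: [-0.1, -0.4, 0.2]
grip_width: 0.0002
```

```bash
python3 - <<'E'
from h import *
f=grab('wrist','w14.png');o=r.get_obs();print(o['clock'],o['tcp_pos'],jig(o['tcp_pos']))
c=f['image'][0:240,230:430]; cv2.imwrite('pics/crop14.png',cv2.resize(c[:,:,::-1],None,fx=2.5,fy=2.5,interpolation=cv2.INTER_CUBIC))
E
```

```text
15.5 [0.62322611 0.01765237 0.17160289] [ -34.9 -147.2]
```

View pics/crop14.png

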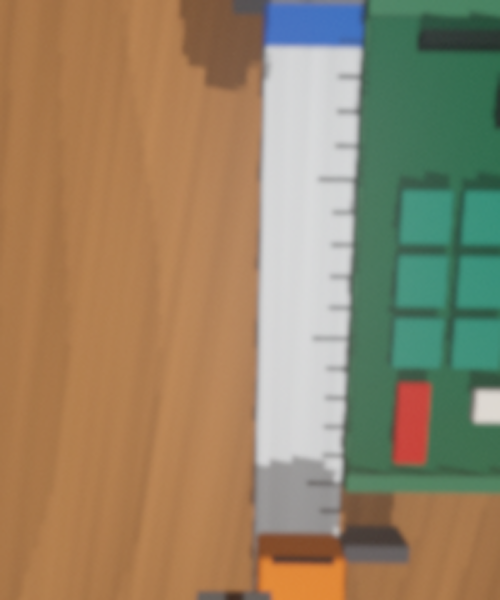

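```bash
python3 - <<'E'
from h import *
f=r.grab_frame('wrist');H,S,V=hsvof(f)
m=((S<60)&(V>120))|((H>100)&(H<130)&(S>120)&(V>90)); m&=box(325,8,380,205)
def redge(first):
    P=[]
    for v in range(10,205):
        u=np.nonzero(m[v])[0]
        if len(u): P.append((u[0]-.5 if first else u[-1]+.5,v))
    P=np.array(P);p=plane(f,P[:,0],P[:,1],.012)[:,:2]*1000
    for _ in range(3):
        vx,vy,x0,y0=cv2.fitLine(p.astype(np.float32),cv2.DIST_HUBER,0,.01,.01).ravel();e=(p-[x0,y0])@np.array([-vy,vx]);p=p[abs(e)<max(1,2*e.std())]
    if vy<0:vx,vy=-vx,-vy
    print(np.degrees(np.arctan2(-vx,vy)),x0,y0,e.std(),jig([x0/1e3,y0/1e3]))
redge(True);redge(False)
# green carrier's left (near) edge in its top plane
g=(H>40)&(H<95)&(S>60)&box(325,10,430,190);P=np.array([(np.nonzero(g[v])[0][0]-.5,v) for v in range(15,185) if g[v].any()])
p=plane(f,P[:,0],P[:,1],.024)[:,:2]*1000
vx,vy,x0,y0=cv2.fitLine(p.astype(np.float32),cv2.DIST_HUBER,0,.01,.01).ravel();print('carrier',np.degrees(np.arctan2(-vx*np.sign(vy),abs(vy))),jig([x0/1e3,y0/1e3]))
b=(H<15)&(S>180)&(V>150)&box(320,200,400,240);v,u=np.nonzero(b);print(u.min(),u.max(),v.min(),v.max())
k=(V<90)&(S<90)&box(368,205,400,230);v,u=np.nonzero(k);print('jaw top face px',v.min(),v.max(),jig(plane(f,[380],[v.min()],.028)))
E
```

```text
8.925505 621.6553 70.16601 0.2768889557265924 [-28.2 -95.1]
8.882031 650.635 87.36945 0.3915950285877272 [  3.1 -82.7]
carrier 9.262499 [  2.4 -76. ]
333 367 219 239
jaw top face px 208 215 [[  13.3 -162.6]]
```

The flush line is unchanged: the rule sits at 8.9°, as it did after the push-up, and it touches along the whole length. Now moving to the right of the cursor.

Call:
jog_arm(
  motion=[
    [0,[0.03,0,0.008],[0,0,0]],
    [0,[0.035,0,0.009],[0,0,0]],
    [0,[0.02,0,0.009],[0,0,0]],
    [0,[0,0.03,0],[0,0,0]],
    [0,[0,0.035,0],[0,0,0]],
    [0,[0,0.035,0],[0,0,0]],
    [0,[0,0.02,0],[0,0,0]],
    [0,[0,0.013,0],[0,0,0]],
    [0,[0,0,0],[0,0,0]],
  ],
)

```text
clock: 16.3
tcp_pos: [0.6617, -0.0631, 0.0365]
orientation: [-1.287, 1.091, -1.083]
contact_force: [0.3, 0.2, 0.6]
grip_width: 0.0001
```

```bash
python3 - <<'E'
from h import *
f=grab('wrist','w15.png');o=r.get_obs();print(o['clock'],o['tcp_pos'],jig(o['tcp_pos']),o['contact_force'])
E
```

```text
16.35 [ 0.6631468  -0.06261646  0.03880968] [  -8.1 -232.7] [0.49147436 0.4551784  0.39518196]
```

View pics/w15.png

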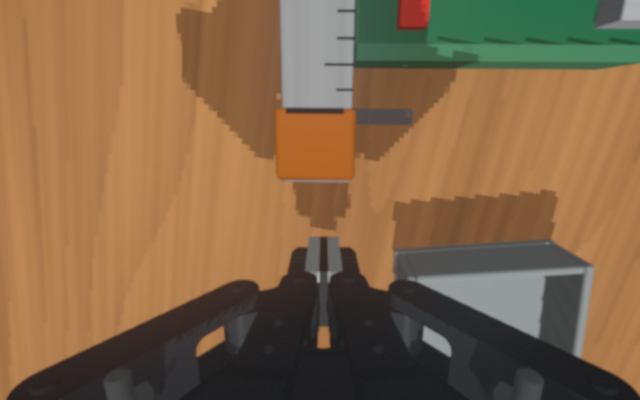

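The fingers stand right of the orange block (277–354, 108–182), above the rule's top. Approaching and pushing.

Call:
jog_arm(
  motion=[
    [0,[-0.006,0,0],[0,0,0]],
    [0,[-0.007,0,0],[0,0,0]],
    [0,[-0.007,0,0],[0,0,0]],
    [0,[-0.004,0,0],[0,0,0]],
    [0,[-0.003,0,0],[0,0,0]],
    [0,[-0.003,0,0],[0,0,0]],
    [0,[-0.003,0,0],[0,0,0]],
    [0,[-0.003,0,0],[0,0,0]],
    [0,[-0.002,0,0],[0,0,0]],
    [0,[0,0,0],[0,0,0]],
  ],
)

```text
clock: 17.18
tcp_pos: [0.6576, -0.0236, 0.0403]
orientation: [-1.284, 1.085, -1.085]
contact_force: [0.7, 0.5, -0.1]
grip_width: -0.0001
```

```bash
python3 - <<'E'
from h import *
f=grab('wrist','w16.png');o=r.get_obs();print(o['clock'],o['tcp_pos'],jig(o['tcp_pos']),o['contact_force'])
E
```

```text
17.2333 [ 0.65741337 -0.02371587  0.0402126 ] [  -7.7 -193.4] [ 1.25480562 -0.23809142 -0.49972434]
```

View pics/w16.png

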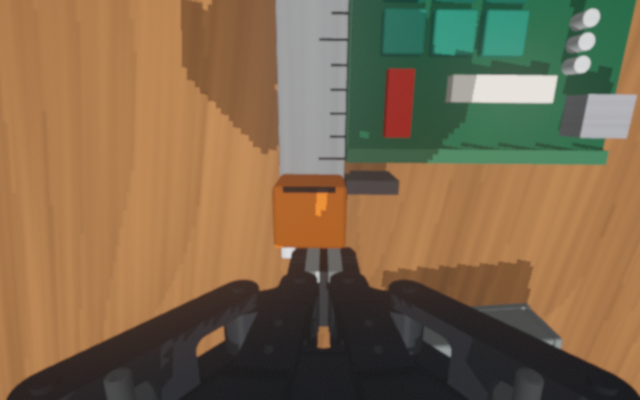

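About 5–7 mm remain between the jaw (row 172) and the carrier side (row 162). I'll finish in fine steps.

Call:
jog_arm(
  motion=[
    [0,[-0.002,0,0],[0,0,0]],
    [0,[-0.001,0,0],[0,0,0]],
    [0,[-0.001,0,0],[0,0,0]],
    [0,[0,0,0],[0,0,0]],
  ],
)

```text
clock: 17.57
tcp_pos: [0.6567, -0.0201, 0.0401]
orientation: [-1.284, 1.085, -1.085]
contact_force: [-0.2, 0.0, -0.8]
grip_width: -0.0004
```

Call:
jog_arm(
  motion=[
    [0,[-0.001,0,0],[0,0,0]],
    [0,[0,0,0],[0,0,0]],
  ],
)

```text
clock: 17.73
tcp_pos: [0.6566, -0.0191, 0.0402]
orientation: [-1.284, 1.085, -1.085]
contact_force: [-0.3, -1.7, 0.3]
grip_width: -0.0001
```

```bash
python3 - <<'E'
from h import *
f=grab('wrist','w17.png');o=r.get_obs();print(o['clock'],o['tcp_pos'],jig(o['tcp_pos']),o['contact_force'])
c=f['image'][120:260,260:420]; cv2.imwrite('pics/c17.png',cv2.resize(c[:,:,::-1],None,fx=4,fy=4,interpolation=cv2.INTER_CUBIC))
E
```

```text
17.7833 [ 0.65662775 -0.01914832  0.04020433] [  -7.7 -188.8] [ 0.03558462 -1.03080283 -0.90069306]
```

View pics/c17.png

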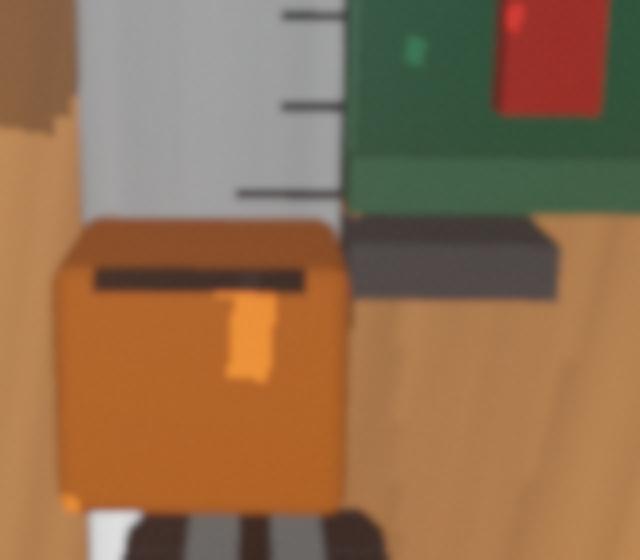

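Call:
jog_arm(
  motion=[
    [0,[-0.001,0,0],[0,0,0]],
    [0,[0,0,0],[0,0,0]],
  ],
)

```text
clock: 17.95
tcp_pos: [0.6565, -0.0181, 0.0402]
orientation: [-1.284, 1.085, -1.085]
contact_force: [0.3, -0.9, -1.4]
grip_width: 0.0001
```

Call:
jog_arm(
  motion=[
    [0,[-0.0005,0,0],[0,0,0]],
    [0,[0,0,0],[0,0,0]],
  ],
)

```text
clock: 18.12
tcp_pos: [0.6565, -0.0177, 0.0403]
orientation: [-1.284, 1.085, -1.085]
contact_force: [-0.2, -1.4, -1.5]
grip_width: 0.0002
```

Call:
jog_arm(
  motion=[
    [0,[-0.0005,0,0],[0,0,0]],
    [0,[0,0,0],[0,0,0]],
  ],
)

```text
clock: 18.28
tcp_pos: [0.6564, -0.0172, 0.0403]
orientation: [-1.284, 1.085, -1.085]
contact_force: [-0.6, -1.7, -0.1]
grip_width: -0.0002
```

```bash
python3 - <<'E'
from h import *
f=grab('wrist','w18.png');o=r.get_obs();print(o['clock'],o['tcp_pos'],jig(o['tcp_pos']),o['contact_force'])
c=f['image'][120:260,260:420]; cv2.imwrite('pics/c18.png',cv2.resize(c[:,:,::-1],None,fx=4,fy=4,interpolation=cv2.INTER_CUBIC))
E
```

```text
18.3333 [ 0.65637708 -0.01714007  0.04028897] [  -7.7 -186.8] [-0.35911461 -0.99620324 -0.15701421]
```

View pics/c18.png

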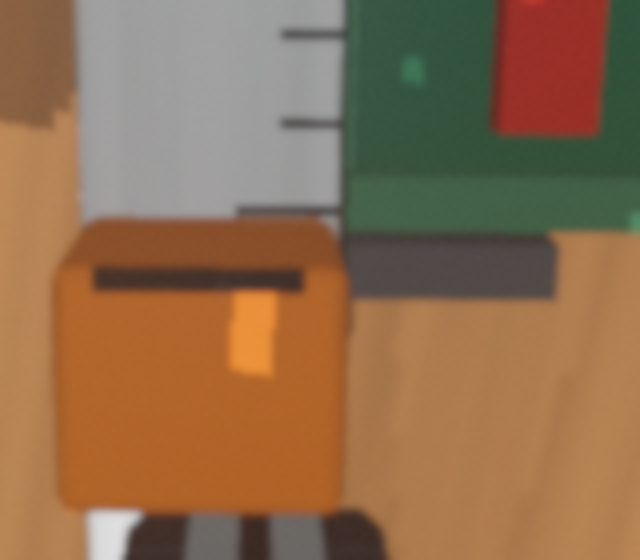

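Call:
jog_arm(
  motion=[
    [0,[-0.0005,0,0],[0,0,0]],
    [0,[0,0,0],[0,0,0]],
  ],
)

```text
clock: 18.5
tcp_pos: [0.6564, -0.0168, 0.0403]
orientation: [-1.284, 1.085, -1.085]
contact_force: [-0.8, -1.2, -0.1]
grip_width: -0.0001
```

Call:
jog_arm(
  motion=[
    [0,[-0.0005,0,0],[0,0,0]],
    [0,[0,0,0],[0,0,0]],
  ],
)

```text
clock: 18.67
tcp_pos: [0.6563, -0.0167, 0.0403]
orientation: [-1.284, 1.085, -1.086]
contact_force: [0.1, -3.2, -0.4]
grip_width: 0.0001
```

```bash
python3 - <<'E'
from h import *
f=grab('wrist','w19.png');o=r.get_obs();print(o['clock'],o['tcp_pos'],jig(o['tcp_pos']),o['contact_force'])
c=f['image'][120:260,260:420]; cv2.imwrite('pics/c19.png',cv2.resize(c[:,:,::-1],None,fx=4,fy=4,interpolation=cv2.INTER_CUBIC))
E
```

```text
18.7167 [ 0.65633176 -0.01665777  0.04030541] [  -7.6 -186.3] [-0.90873357 -2.47895615  0.03547507]
```

View pics/c19.png

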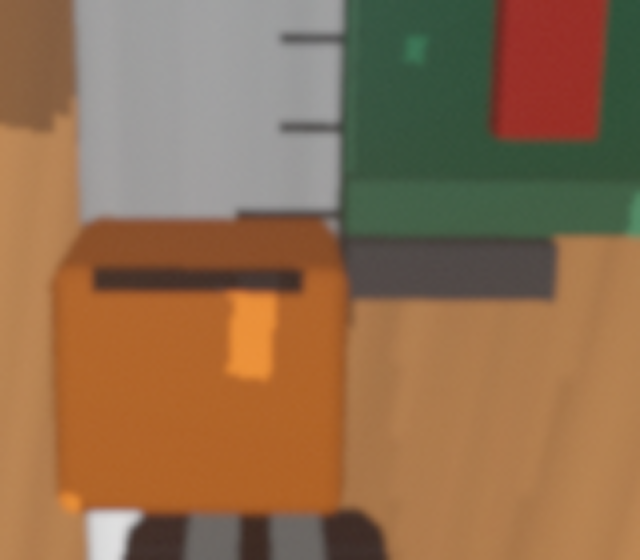

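Call:
jog_arm(
  motion=[
    [0,[-0.0005,0,0],[0,0,0]],
    [0,[0,0,0],[0,0,0]],
  ],
)

```text
clock: 18.88
tcp_pos: [0.6563, -0.0167, 0.0403]
orientation: [-1.284, 1.085, -1.086]
contact_force: [0.6, -4.1, -0.8]
grip_width: -0.0006
```

Call:
jog_arm(
  motion=[
    [0,[0.004,0,0],[0,0,0]],
    [0,[0.015,0,0],[0,0,0]],
    [0,[0.015,0,0],[0,0,0]],
    [0,[0,-0.03,0],[0,0,0]],
    [0,[0,-0.04,0],[0,0,0]],
    [0,[0,-0.04,0],[0,0,0]],
    [0,[-0.03,-0.01,-0.01],[0,0,0]],
    [0,[-0.04,0,-0.01],[0,0,0]],
    [0,[-0.03,0,-0.01],[0,0,0]],
    [0,[0,0,0],[0,0,0]],
  ],
)

```text
clock: 19.72
tcp_pos: [0.6131, 0.0515, 0.1616]
orientation: [-1.284, 1.08, -1.076]
contact_force: [0.1, 0.8, 0.3]
grip_width: -0.0003
```

```bash
python3 - <<'E'
from h import *
f=grab('wrist','w20.png');t=grab('top');o=r.get_obs();print(o['clock'],o['tcp_pos'],jig(o['tcp_pos']),o['contact_force'])
c=f['image'][0:240,230:430]; cv2.imwrite('pics/c20.png',cv2.resize(c[:,:,::-1],None,fx=2.5,fy=2.5,interpolation=cv2.INTER_CUBIC))
c=t['image'][120:230,180:430]; cv2.imwrite('pics/t20.png',cv2.resize(c[:,:,::-1],None,fx=3.2,fy=3.2,interpolation=cv2.INTER_CUBIC))
H,S,V=hsvof(f)
m=((S<60)&(V>120))|((H>100)&(H<130)&(S>120)&(V>90)); m&=box(320,8,385,200)
for first in (1,0):
    P=np.array([((u[0]-.5 if first else u[-1]+.5),v) for v in range(12,185) for u in [np.nonzero(m[v])[0]] if len(u)])
    p=plane(f,P[:,0],P[:,1],.012)[:,:2]*1000
    vx,vy,x0,y0=cv2.fitLine(p.astype(np.float32),cv2.DIST_HUBER,0,.01,.01).ravel();print(np.degrees(np.arctan2(-vx*np.sign(vy),abs(vy))),jig([x0/1e3,y0/1e3]))
E
```

```text
19.8167 [0.61564048 0.04473585 0.16078826] [ -38.1 -119.2] [ 0.09157789 -1.35702375 -0.04758946]
10.136872 [-28.6 -50.5]
8.491048 [  3.5 -42. ]
```

View pics/c20.png

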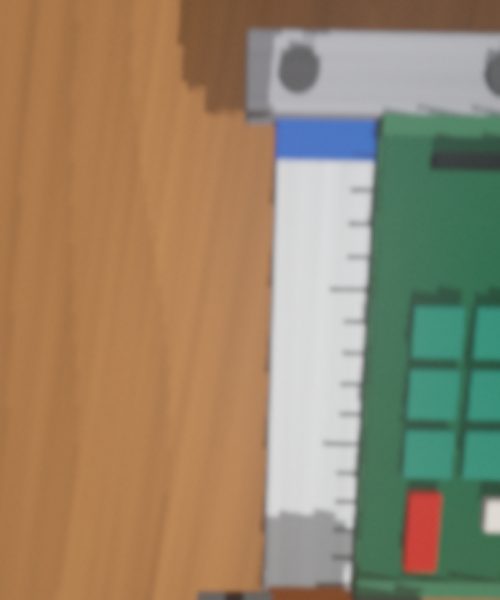

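View pics/t20.png

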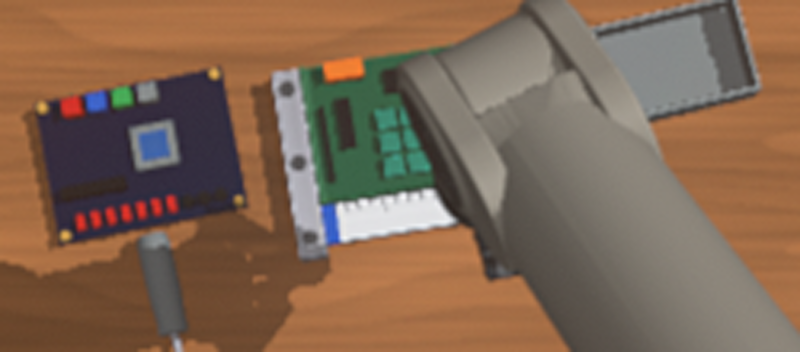

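The contact is firm (TCP held, 4 N) and the rule looks butted and flush. That angle fit was polluted by stop-bar pixels, so I'll clear the arm and do a clean check.

Call:
jog_arm(
  motion=[
    [0,[0,-0.04,0],[0,0,0]],
    [0,[0.035,-0.02,0],[0,0,0]],
    [0,[0.04,0,0],[0,0,0]],
    [0,[0.04,0,0],[0,0,0]],
    [0,[0.04,0,0],[0,0,0]],
    [0,[0.04,0,0],[0,0,0]],
    [0,[0.04,0,0],[0,0,0]],
    [0,[0.03,0,0],[0,0,0]],
    [0,[0,0,0],[0,0,0]],
    [0,[0,0,0],[0,0,0]],
  ],
)

```text
clock: 20.65
tcp_pos: [0.6589, -0.2232, 0.2193]
orientation: [-1.282, 1.091, -1.092]
contact_force: [0.8, 1.0, 0.3]
grip_width: 0.0002
```

```bash
python3 - <<'E'
from h import *
t=grab('top');s=grab('side');o=r.get_obs();print(o['clock'],o['tcp_pos'])
c=t['image'][120:230,180:430]; cv2.imwrite('pics/t21.png',cv2.resize(c[:,:,::-1],None,fx=3.2,fy=3.2,interpolation=cv2.INTER_CUBIC))
c=s['image'][150:300,250:450]; cv2.imwrite('pics/s21.png',cv2.resize(c[:,:,::-1],None,fx=3.8,fy=3.8,interpolation=cv2.INTER_CUBIC))
H,S,V=hsvof(t)
m=((S<50)&(V>130))|((H>100)&(H<130)&(S>120)&(V>90)); m&=box(282,175,370,210)
for last in (0,1): a,p,e=edge(t,m,range(290,343),.012,last);print('rule',a,jig(p/1e3),e)
g=(H>40)&(H<95)&(S>60)&box(282,128,345,200);a,p,e=edge(t,g,range(284,336),.024,True);print('carrier',a,jig(p/1e3),e)
rep(t,'orange',(H<15)&(S>180)&(V>150)&box(330,170,380,205),.0405)
E
```

```text
20.75 [ 0.65947084 -0.21786256  0.21989914]
rule 9.131393 [  2.9 -81.8] 0.9243121794908853
rule 9.827512 [-27.1 -84.4] 1.0545559805849325
carrier 9.240389 [  2.5 -76. ] 0.7046188266557194
orange [340 172  11  12  89] [[633.4000244140625, 16.5], [636.2000122070312, -6.099999904632568], [662.0, -2.9000000953674316], [659.2000122070312, 19.700000762939453]] [26.  22.8] 7.12
```

View pics/t21.png

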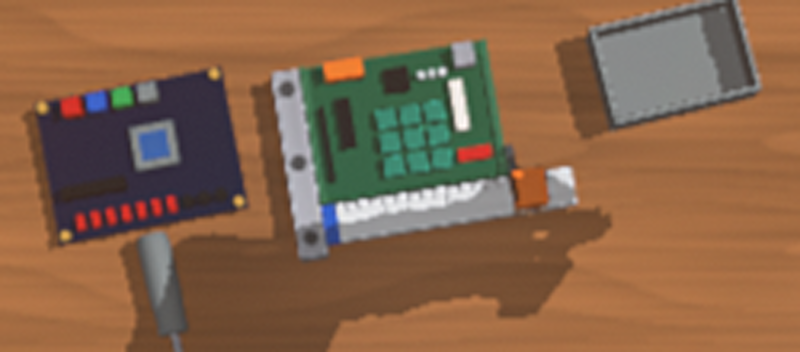

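View pics/s21.png

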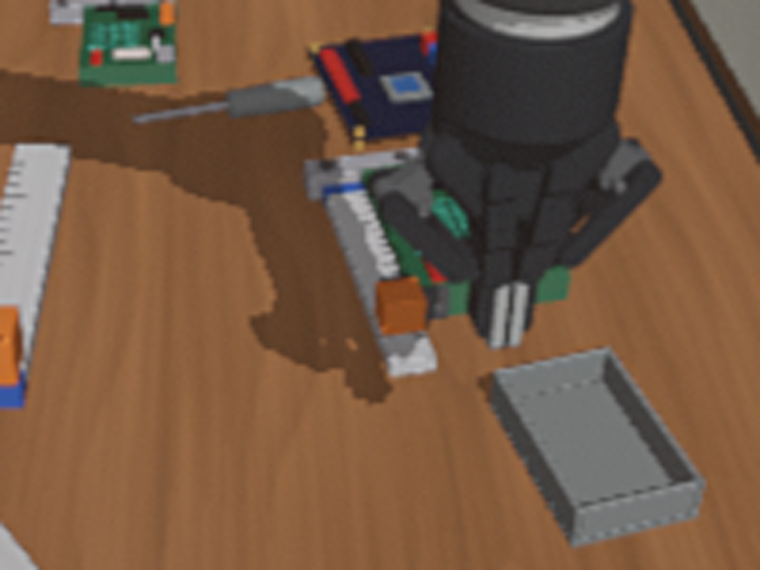

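```bash
python3 -c "
from bench import r
print(r.hand_in())"
```

```text
the job is handed in; nothing more can be done
None
```

The rule is home against the carrier and the stop, the cursor's jaw touches the carrier's right side, and I handed the job in at about 21 s of the 67 s allowed.

**What I did**
1. I gripped the rule across its middle and dragged it forward and left, square to the jig. Pushing it straight up would have brought the jaw close to the tray.
2. I pushed it from behind with the jaws spread until it stopped flush against the carrier (about 14 N).
3. I slid it by its tail end until the zero end butted against the stop (10 N, no more motion).
4. I pushed the cursor in steps of 0.5 to 2 mm until the jaw met the carrier (about 4 N, no more motion), then moved the arm clear.

**Last checks**
- **Flush:** in the top view, the rule's front edge lies at 9.1° and the carrier's edge at 9.2°. No gap is visible along the contact line.
- **Zero end and jaw:** the blue end touches the stop. The close-up before I backed off showed the jaw against the carrier's right side.
- **Bystanders:** the dark board, screwdriver and tray look unmoved in the pictures.

**Checks that disagreed:** one angle fit gave 10.1° and 8.5° for the rule's two edges, because stop-bar pixels had got into it. In the clean top view the rear edge still read 9.8°, with about 1 mm of scatter. I relied on the front edge and the close-up pictures instead.

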